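Release the cam stop and send the specimen slide home

TASK

On the grey jig plate an eccentric cam stops the slide that carries the specimen. Push the cam's upright handle pin round until the cam's low point squarely faces the slide's roller (its lever then points straight away from the slide), and only after that push the slide by its upright rear plate fully home against its stops. Only push with the fingers: lift nothing, do not touch the specimen, leave the loose things round the jig where they lie, and finish with the cam still at its low point and the slide home.

Things in the scene. Friction and masses are not known exactly. Their poses are not given: they have to be found in the camera images.
- cam_jig: Grey painted base plate 255 x 100 x 12 mm with cam and slide; fixed, but placed anew each run. Origin on the table, on the slide's middle line; plate from x = -140 to +115, y = -50 to +50 mm. +x is the slide's forward direction (from push plate to cam), z up. Guide rails beside the slide rise to 27 mm above the table, x = -135 to +15 mm.
- cam_shaft (a point): On the cam's vertical turning axis, 38 mm above the table, at jig x = +65 mm, y = 0. The cam is a steel disc 60 mm across (18 to 32 mm above the table), bored 14 mm off centre; a dark lever on top points over its wide (high) side.
- cam (a joint): Angle of the cam, rad, counter-clockwise from above positive, stops at -3.7 and +3.7. 0: lever points back at the slide (jig -x), high point at the roller, slide blocked. +pi or -pi: lever points along jig +x, low point at the roller, slide free; either way round will do. It stays where it is left; turning it takes about 8 N at the pin.
- handle_pin (a point): On the axis of the upright black handle pin at the lever's end, 60 mm from the shaft axis; the point is 55 mm above the table. The pin is a cylinder 16 mm across that stands from 38 to 73 mm above the table; the lever below it lies at 32 to 38 mm.
- slide (a joint): Position of the steel slide, m: 0 fully back, 0.075 fully home against its stops. It slides with about 2 N of friction and stays where it is left. With the high point at the roller it is blocked at about 0.048.
- push_face (a point): Middle of the rear face of the slide's upright push plate, 53 mm above the table. The plate is 54 mm wide across the jig, 8 mm thick and stands from 18 to 68 mm above the table; its rear face looks along jig -x and is pushed along jig +x. It lies 49 mm behind the specimen's nest.
- nest (a point): Centre of the floor of the aluminium nest ring (inside 35 mm, outside 45 mm across, 8 mm high) on the slide, 27 mm above the table; it travels with the slide.
- specimen: Cream moulded specimen, cylinder 30 mm across and 22 mm high, standing loose in the nest ring; origin: centre of its underside. It rides along and must not be touched.
- marker: Bystander, loose: black-capped marker pen, 136 mm long, lying beside the jig. Origin: centre of its underside.
- hexkey: Bystander, loose: black L-shaped hex key, 93 x 29 x 5 mm. Origin: centre of its underside.
- level: Bystander, loose: round brass-rimmed bubble level, 48 mm across, 15 mm high. Origin: centre of its underside.
- round_block: Bystander, loose: round steel reference block, 50 mm across, 9 mm high. Origin: centre of its underside.
- spare_mount: Bystander, loose: dark moulded specimen, 38 mm across, 20 mm high, beside the jig. Origin: centre of its underside.
Things that resemble listed ones, but are neither listed nor needed, are in the scene too. Several things have the shape of the specimen; the one meant has the colours described above.

How it is judged:
On the way, in this order (a step that is already met when the one before it is completed fails the run):
1. the cam is at its low point while the slide is still back (x of handle_pin in the frame of cam_jig above 0.12 m and value of joint slide below 0.03 m), for 0.2 s.
2. the slide is home (x of handle_pin in the frame of cam_jig above 0.118 m and value of joint slide above 0.072 m), for 0.2 s.
At the end, for the whole second after the job is handed in: The lever points along jig +x within 0.4 rad (handle pin at jig x over 120 mm), the slide is within 3 mm of fully home (0.072 or more), and the specimen stands upright at rest in its nest (x of handle_pin in the frame of cam_jig above 0.12 m and value of joint slide above 0.072 m and linear speed of specimen below 0.01 m/s and z of specimen in the frame of nest below 0.003 m and horizontal distance between specimen and nest below 0.006 m and angle between specimen's own z axis and vertical below 0.15 rad); the robot touches nothing.
It fails at once if the slide is pushed forward against a cam that is not at its low point, or the cam is turned off it afterwards (value of joint slide above 0.04 m and not (x of handle_pin in the frame of cam_jig above 0.116 m)).
It fails at once if the specimen is touched, lifted, tipped or leaves its nest (contact force between the fingers and specimen above 0.5 N or z of specimen in the frame of nest above 0.006 m or horizontal distance between specimen and nest above 0.01 m or angle between specimen's own z axis and vertical above 0.3 rad).
It fails at once if a loose thing beside the jig is shifted by more than 25 mm or lifted (distance of any of marker, hexkey, level, round_block, spare_mount from where it was at the start of the episode above 0.025 m or height (world z) of any of marker, hexkey, level, round_block, spare_mount above 0.015 m).
It also fails if it takes over 67 s, if anything falls off the work surface, if the arm or the gripper's body presses on something with over 40 N, if the wrist force passes 120 N, or if a joint passes its speed limit or range.

ROBOT

A 6-joint arm with a two-finger parallel gripper is mounted at the origin on a cart in front of the work surface, level with it; the furniture and walls round the work are solid. World frame = base frame: x ahead of the robot, y to its left, z up, the work surface at z = 0. Lengths are in m, angles in rad, forces in N, time in s.
With the tool pointing down it reaches from about 0.375 to 0.75 m from the base axis. Payload 9 kg.
Tool frame: the origin (TCP) lies midway between the tips of the shut fingers; the grasp point (between the pads) lies 19 mm behind it (arm.grip_point_offset is the distance from the TCP to the grasp point, in m); z points along the fingers, y is the line along which they close (so a half turn about z gives the same grasp; the last joint's range is limited). The gripper opens to 85 mm and grips with 20 to 120 N. Pads are 22 mm wide; open, the fingers measure 114 mm over their backs; the gripper's body (76 mm by 85 mm) begins 54 mm behind the grasp point. The pads swing forward as they close: fully open they stand 13 mm farther back than shut.
Start: joints at [1.121, 0.104, 0.097, 1.564, 0, 1.353], TCP at [0.138, 0.584, 0.231] pointing down, gripper open.
Joint ranges: [-2.99, 2.99], [-0.84, 1.86], [-1.1, 1.16], [-1.84, 2.11], [-1.51, 1.56], [-3.14, 3.14]. Speed limits (rad/s): [2.22, 2.22, 2.57, 3.14, 3.14, 3.14].

INTERFACE

Orientations are given as a rotation vector (axis times angle).
In Python, from workcell import arm, vision, order gives the robot as it stands. The module is installed in compiled form; this text tells all that it offers.
- The arm moves only by the tool carry_out, never from a script. Its argument "rows" is a list of rows, each an object of numbers: "gripper": the finger opening in mm, from 0 to 85.4; "tx", "ty", "tz": the shift along the world's x, y, z in mm; "twist": the turn about the world's z in degrees. In form: [{"gripper": .., "tx": .., "ty": .., "tz": .., "twist": ..}, ...]. A call has 1 to 10 rows; each row shifts and turns the commanded pose from where the row before left it; what a row does not reach is not made up. A row lasts 1/12 s, in which the tool goes at most 41.7 mm and 7.16 degrees, less where a joint would pass 70% of its speed; a pose out of reach is approached as far as the arm can. A call with a gripper value outside its range is refused whole. The fingers move at their own pace and stop on an object; the grip force is fixed at half the most. Time passes only in rows, so rows that do not move let the fingers close. It gives the time, the measured TCP pose, the force, the opening and the grip force at its end, in the units of the state.
- arm.get_obs(): the state, without advancing time (a new reading comes with each control period).
- vision.read_camera(name): name is "scene" or "top" or "wrist"; returns a dict with "pixels" (400x640x3 uint8, red, green, blue), "depth" (400x640 float32, m along the optical axis (not along the pixel's ray), 0 where there is no reading), "K" (3x3 intrinsics, pixels), "world_from_camera" (4x4, takes a point from camera to world coordinates); the wrist camera has in their place "tool_from_camera" (4x4, takes a point from camera to tool coordinates, whose origin is the TCP and whose axes are the flange's). Camera axes: x right, y up, looking along -z (the intrinsics and any distortion apply to the point x, -y, -z); pixel columns grow to the right and rows downward; lengths in m; the calibration is good to about 2 mm. A picture is of the moment at which its call begins: read the wrist's pose just before it.
- order.finish_job(): hands the job in; it is judged then, once.
The state is a dict: "clock": time; "joint_pos": joint angles; "dq": joint speeds; "tau": joint torques, N m; "tool_pos": TCP position; "ee_rot": TCP orientation; "contact_force": force on the tool from outside, world axes, zero at the start; "ft_torque": the same for the moment, N m; "opening": finger opening in m; "finger_force": force on a finger pad.
Only numpy, scipy, OpenCV 4.12 (cv2) and the standard library are available. Lean on these libraries where they do the work, as an engineer would, in place of code of your own. Each camera call takes 0.05 s, during which the arm holds its last target. There are 200 camera calls.

## Working session

There is one attempt and no reset: what is moved stays moved. The work goes in short steps, Python scripts to look and compute and a tool call to move; the robot and the scene stay as the last step left them, time stands still between calls to the robot, and variables do not carry over. Pictures are saved under pics/ and viewed, at most 10 in all, crops included, and the job is handed in when it is done.

Besides the shell and the picture viewer there is one more tool, called after ">>>" as a command line: name --argument value ..., lists and objects as JSON in quotes. carry_out: Moves the arm, as the interface text tells. Its arguments: {"type":"object","properties":{"rows":{"type":"array"}},"required":["rows"]}

```bash
mkdir -p pics; python3 - <<'E'
from workcell import arm, vision
import cv2,numpy as np
print(arm.get_obs())
for n in ("top","scene"):
    c=vision.read_camera(n); cv2.imwrite(f"pics/{n}0.png",c["pixels"][:,:,::-1]); np.savez(f"{n}0.npz",**c); print(n,c["K"],c["world_from_camera"],c.keys())
E
```

```text
{'clock': 0.0, 'joint_pos': array([1.12128374e+00, 1.04696241e-01, 9.64556981e-02, 1.56395456e+00,
       1.89292339e-05, 1.35308979e+00]), 'dq': array([ 0.00109196, -0.00068789,  0.00011409,  0.00191478,  0.00054488,
       -0.00176239]), 'tau': array([-1.53899628e-04, -5.56928372e+01,  5.03650618e+01,  1.67274463e-02,
       -2.74341437e-04,  5.65901630e-06]), 'tool_pos': array([0.13766995, 0.58362234, 0.23051668]), 'ee_rot': array([-3.63250297e-01, -3.12004155e+00,  2.06599737e-03]), 'contact_force': array([-0.47724624, -0.5317463 ,  0.39195662]), 'ft_torque': array([-0.03156456, -0.02861314, -0.02018348]), 'finger_force': 0.0, 'opening': 0.08547197664864488}
top [[436.98507842   0.         317.97350423]
 [  0.         436.98507842 198.47513404]
 [  0.           0.           1.        ]] [[-0.00338435  0.99500718 -0.09974593  0.39052415]
 [-0.99997472 -0.00274367  0.0065596   0.14674718]
 [ 0.00625318  0.09976561  0.99499132  1.0890428 ]
 [ 0.          0.          0.          1.        ]] dict_keys(['pixels', 'depth', 'K', 'world_from_camera'])
scene [[371.91199817   0.         322.37790922]
 [  0.         371.91199817 200.23409591]
 [  0.           0.           1.        ]] [[ 0.84615216  0.37118662 -0.38242255  0.19044206]
 [-0.53275567  0.57018649 -0.62534692 -0.37974695]
 [-0.01406824  0.73287643  0.68021631  0.6363165 ]
 [ 0.          0.          0.          1.        ]] dict_keys(['pixels', 'depth', 'K', 'world_from_camera'])
```

View pics/top0.png

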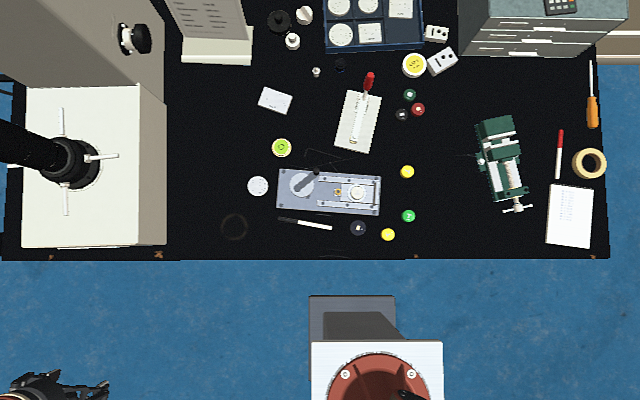

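View pics/scene0.png

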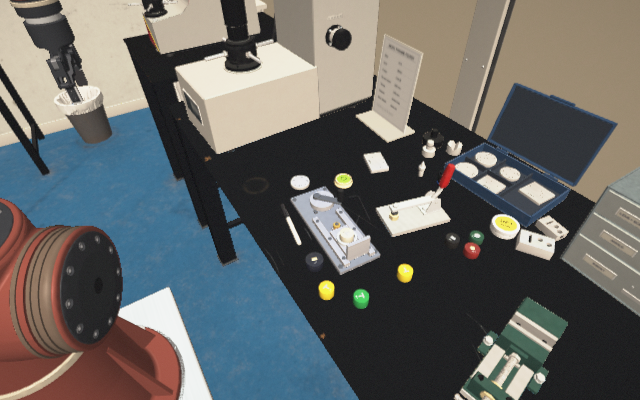

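The jig spans about (277–381, 168–214) in the top view. The cam end is on the left (world +y) and the push plate on the right. The lever points up-right from about (302,184) to (317,171). I'll measure the plate and pin.

```bash
cat > h.py <<'E'
import numpy as np,cv2
def ray(c,u,v,z):
    K,T=c["K"],c["world_from_camera"]
    d=T[:3,:3]@np.array([(u-K[0,2])/K[0,0],-(v-K[1,2])/K[1,1],-1.]); o=T[:3,3]
    return o+d*(z-o[2])/d[2]
E
python3 - <<'E'
from h import *
c=np.load("top0.npz"); p=c["pixels"]
cv2.imwrite("pics/crop.png",cv2.resize(p[150:240,220:420,::-1],None,fx=4,fy=4,interpolation=cv2.INTER_CUBIC))
hsv=cv2.cvtColor(p,cv2.COLOR_RGB2HSV)
m=((hsv[...,2]>95)).astype(np.uint8); m[:155]=0;m[222:]=0;m[:,:273]=0;m[:,388:]=0
m=cv2.morphologyEx(m,cv2.MORPH_CLOSE,np.ones((9,9)))
k=max(cv2.findContours(m,0,1)[0],key=cv2.contourArea)
r=cv2.minAreaRect(k);b=cv2.boxPoints(r);print(r,b)
w=np.array([ray(c,u,v,.012) for u,v in b]);print(w, np.linalg.norm(np.diff(w,axis=0),axis=1), w.mean(0))
s=np.load("scene0.npz")
cv2.imwrite("pics/crops.png",cv2.resize(s["pixels"][170:280,270:400,::-1],None,fx=5,fy=5,interpolation=cv2.INTER_CUBIC))
E
```

```text
((328.4419250488281, 190.62059020996094), (103.0066146850586, 41.70553970336914), 4.351077556610107) [[275.505   207.50581]
 [278.66913 165.92049]
 [381.37885 173.73537]
 [378.21472 215.3207 ]]
[[ 0.47636292  0.24464229  0.012     ]
 [ 0.58037505  0.23741058  0.012     ]
 [ 0.56005839 -0.01867002  0.012     ]
 [ 0.45627324 -0.00899277  0.012     ]] [0.10426323 0.25688527 0.10423535] [0.5182674  0.11359752 0.012     ]
```

View pics/crop.png

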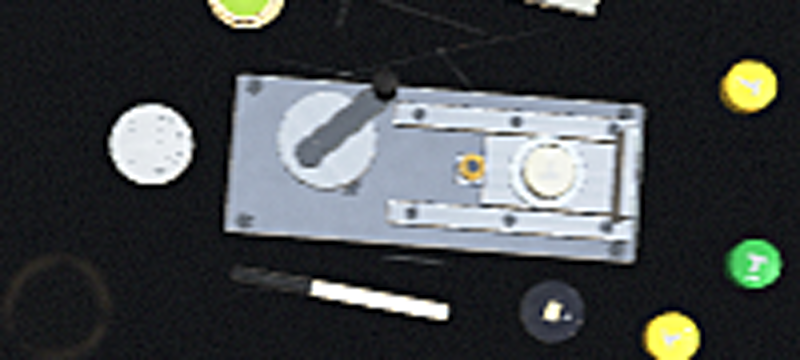

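View pics/crops.png

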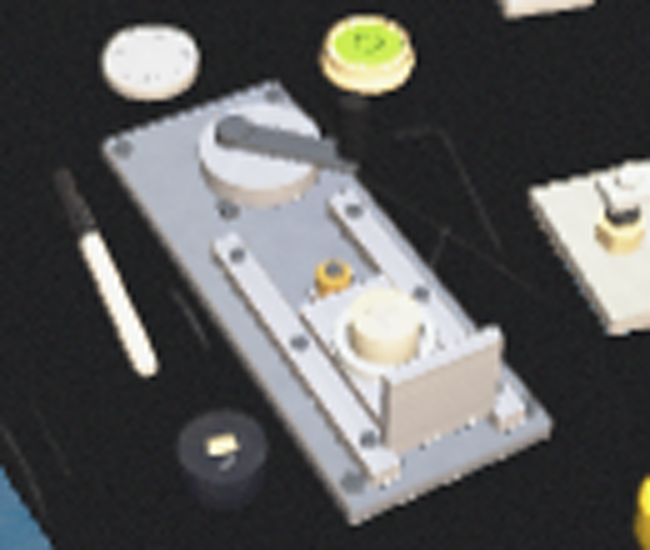

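The crop shows the plate corners agreeing with 255 x 100 mm. The shaft is at about crop (312,152) and the pin top at about (386,80). The push plate is at crop x≈620, so the slide is back. The pin has to go counter-clockwise, round the side away from the robot.

```bash
python3 - <<'E'
from h import *
c=np.load("top0.npz");d=c["depth"]
X=np.array([.0791,.9969]);Y=np.array([-X[1],X[0]]);O=np.array([.5183,.1136])+.0125*X
def J(p): return np.round(np.r_[(p[:2]-O)@X,(p[:2]-O)@Y]*1000,1)
for n,cx,cy,z in [("pin",386,79,.073),("lever hub",311,152,.038),("specimen",550,170,.049),("plate top",626,172,.068),("disc",328,140,.032)]:
    p=ray(c,220+cx/4,150+cy/4,z);print(n,p,J(p))
# depth: points standing 60-80mm above the table within the jig area
K,T=c["K"],c["world_from_camera"]
v,u=np.mgrid[150:230,260:400];D=d[150:230,260:400]
P=np.stack([(u-K[0,2])/K[0,0]*D,-(v-K[1,2])/K[1,1]*D,-D],-1)@T[:3,:3].T+T[:3,3]
m=(P[...,2]>.058)&(P[...,2]<.085)&(D>0)
n,l,st,ce=cv2.connectedComponentsWithStats(m.astype(np.uint8))
for i in range(1,n):
    q=P[l==i];print(st[i,4],q.mean(0),q.min(0),q.max(0),J(q.mean(0)))
print("shaft",O+.065*X)
E
```

```text
pin [0.56029794 0.14328512 0.073     ] [ 20.4 -39.5]
lever hub [0.52152669 0.18872275 0.038     ] [62.6  2.7]
specimen [0.50891733 0.04510835 0.049     ] [-81.5   3.9]
plate top [0.50545085 0.00224167 0.068     ] [-124.5    4. ]
disc [0.52961627 0.17861237 0.032     ] [53.2 -6.1]
37 [0.55939245 0.14560645 0.07101363] [0.55235001 0.13972684 0.05929825] [0.56681621 0.15154235 0.07372693] [ 22.7 -38.4]
87 [0.50606878 0.00348557 0.06639329] [ 0.48010136 -0.00218388  0.05812037] [0.53230243 0.00862183 0.0708371 ] [-123.2    3.5]
shaft [0.52443025 0.19085975]
```

Hub, specimen and plate all lie 3.5 mm to one side of the plate's midline estimate, so I take the shaft as (0.521, 0.190). The pin is at (0.5595, 0.145), a radius of 59 mm, which fits. The plan is to cage the pin loosely between the open fingers and walk it round.

>>> carry_out --rows '[{"gripper": 44,"tx": 23.5,"ty": -24.4,"tz": 0,"twist": -2},{"gripper": 44,"tx": 23.5,"ty": -24.4,"tz": 0,"twist": -2},{"gripper": 44,"tx": 23.5,"ty": -24.4,"tz": 0,"twist": -2},{"gripper": 44,"tx": 23.5,"ty": -24.4,"tz": 0,"twist": -2},{"gripper": 44,"tx": 23.5,"ty": -24.4,"tz": 0,"twist": -2},{"gripper": 44,"tx": 23.5,"ty": -24.4,"tz": 0,"twist": -2},{"gripper": 44,"tx": 23.5,"ty": -24.4,"tz": 0,"twist": -2},{"gripper": 44,"tx": 23.5,"ty": -24.4,"tz": 0,"twist": -2},{"gripper": 44,"tx": 23.5,"ty": -24.4,"tz": 0,"twist": -2}]'

```text
clock: 0.85
tool_pos: [0.35, 0.3629, 0.2311]
ee_rot: [-0.849, -3.024, 0.0]
contact_force: [0.8, 0.5, 0.0]
opening: 0.044
finger_force: 0.0
```

>>> carry_out --rows '[{"gripper": 44,"tx": 23.5,"ty": -24.4,"tz": 0,"twist": -2},{"gripper": 44,"tx": 23.5,"ty": -24.4,"tz": 0,"twist": -2},{"gripper": 44,"tx": 23.5,"ty": -24.4,"tz": 0,"twist": -2},{"gripper": 44,"tx": 23.5,"ty": -24.4,"tz": -10,"twist": -2},{"gripper": 44,"tx": 23.5,"ty": -24.4,"tz": -15,"twist": -2},{"gripper": 44,"tx": 23.5,"ty": -24.4,"tz": -20,"twist": -2},{"gripper": 44,"tx": 23.5,"ty": -24.4,"tz": -20,"twist": -2},{"gripper": 44,"tx": 23.5,"ty": -24.4,"tz": -20,"twist": -2},{"gripper": 44,"tx": 23.5,"ty": -24.4,"tz": -15,"twist": -2},{"gripper": 44,"tx": 0,"ty": 0,"tz": 0,"twist": 0}]'

```text
clock: 1.68
tool_pos: [0.562, 0.1404, 0.1267]
ee_rot: [-1.318, -2.848, 0.005]
contact_force: [0.3, -0.0, 0.8]
opening: 0.0442
finger_force: 0.0
```

```bash
python3 - <<'E'
from workcell import arm, vision
from h import *
o=arm.get_obs();print(o["clock"],o["tool_pos"],o["ee_rot"],o["opening"],o["joint_pos"],o["contact_force"])
c=vision.read_camera("wrist");np.savez("w1.npz",**c)
cv2.imwrite("pics/w1.png",c["pixels"][:,:,::-1])
from scipy.spatial.transform import Rotation as R
T=np.eye(4);T[:3,:3]=R.from_rotvec(o["ee_rot"]).as_matrix();T[:3,3]=o["tool_pos"]
T=T@c["tool_from_camera"];K=c["K"];D=c["depth"]
v,u=np.mgrid[0:400,0:640]
P=np.stack([(u-K[0,2])/K[0,0]*D,-(v-K[1,2])/K[1,1]*D,-D],-1)@T[:3,:3].T+T[:3,3]
for lo,hi in [(.065,.08),(.045,.08)]:
  m=(P[...,2]>lo)&(P[...,2]<hi)&(D>0)
  n,l,st,ce=cv2.connectedComponentsWithStats(m.astype(np.uint8))
  for i in range(1,n):
    q=P[l==i]
    if len(q)>60: print(lo,st[i],q.mean(0),q.min(0),q.max(0))
E
```

```text
1.6833 [0.56196986 0.14038485 0.12673991] [-1.31768641 -2.84836591  0.00461446] 0.04417495893286432 [ 1.98142589e-02  5.30255705e-02 -1.45913337e-01  1.37602201e+00
 -1.24298667e-03  8.86400641e-01] [ 0.29337332 -0.01850452  0.82577243]
0.065 [312 196  23  25 436] [0.55832971 0.14766976 0.07321669] [0.55141782 0.13941711 0.06512159] [0.56643744 0.15431491 0.07604395]
0.065 [120 273  44  34 526] [0.49637567 0.00590763 0.06828982] [ 4.78930275e-01 -1.37265507e-04  6.50328642e-02] [0.51388417 0.00998199 0.07158248]
0.045 [312 188  23  33 594] [0.55754456 0.14858036 0.06854517] [0.55141782 0.13941711 0.04517039] [0.56643744 0.15439207 0.07604395]
0.045 [ 176  231   40   36 1099] [0.50862987 0.04945542 0.0498508 ] [0.49411645 0.03242344 0.04506413] [0.52341703 0.06319071 0.05218508]
0.045 [ 120  259   63   48 1439] [0.49759672 0.00726737 0.05992408] [ 4.78930275e-01 -1.37265507e-04  4.50060740e-02] [0.52165117 0.01073172 0.07158248]
0.045 [313 320  40  34 696] [0.6476546  0.05474804 0.05096115] [0.63285425 0.04132741 0.04500064] [0.67283165 0.06452877 0.05851708]
```

View pics/w1.png

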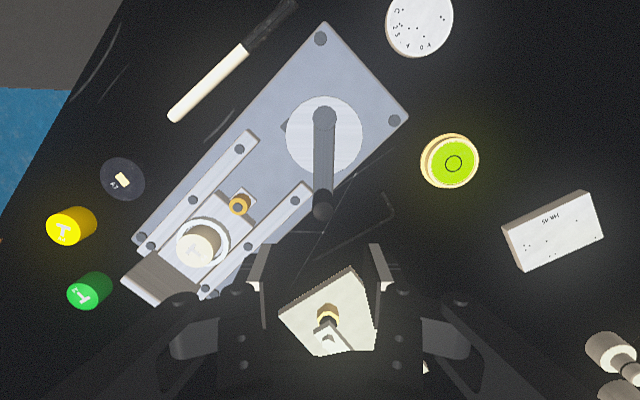

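The wrist view shows the lever from the hub at (323,118) to the pin top at (322,205), standing clear. It puts the pin at (0.559, 0.1466). Descending around it.

>>> carry_out --rows '[{"gripper": 44,"tx": -3,"ty": 6,"tz": 0,"twist": 0},{"gripper": 44,"tx": 0,"ty": 0,"tz": -20,"twist": 0},{"gripper": 44,"tx": 0,"ty": 0,"tz": -20,"twist": 0},{"gripper": 44,"tx": 0,"ty": 0,"tz": -15,"twist": 0},{"gripper": 44,"tx": 0,"ty": 0,"tz": -10,"twist": 0},{"gripper": 44,"tx": 0,"ty": 0,"tz": -10,"twist": 0},{"gripper": 44,"tx": 0,"ty": 0,"tz": -7,"twist": 0},{"gripper": 44,"tx": 0,"ty": 0,"tz": 0,"twist": 0}]'

```text
clock: 2.4
tool_pos: [0.557, 0.1513, 0.0484]
ee_rot: [-1.308, -2.855, 0.001]
contact_force: [0.7, 0.1, 0.4]
opening: 0.0443
finger_force: 0.0
```

```bash
python3 - <<'E'
import numpy as np
# arc waypoints: tool-to-shaft radius 59, trailing gap ~14mm => overtravel 14 mm at end
S=np.array([.521,.190])
for a in range(-49,106,7): print(a, np.round((S+.059*np.array([np.cos(np.radians(a)),np.sin(np.radians(a))]))*1000,1), np.round(.059*1000*(np.array([np.cos(np.radians(a+7)),np.sin(np.radians(a+7))])-np.array([np.cos(np.radians(a)),np.sin(np.radians(a))])),1))
E
```

```text
-49 [559.7 145.5] [5.1 5. ]
-42 [564.8 150.5] [4.5 5.6]
-35 [569.3 156.2] [3.8 6.1]
-28 [573.1 162.3] [3.  6.6]
-21 [576.1 168.9] [2.2 6.9]
-14 [578.2 175.7] [1.3 7.1]
-7 [579.6 182.8] [0.4 7.2]
0 [580. 190.] [-0.4  7.2]
7 [579.6 197.2] [-1.3  7.1]
14 [578.2 204.3] [-2.2  6.9]
21 [576.1 211.1] [-3.   6.6]
28 [573.1 217.7] [-3.8  6.1]
35 [569.3 223.8] [-4.5  5.6]
42 [564.8 229.5] [-5.1  5. ]
49 [559.7 234.5] [-5.7  4.4]
56 [554.  238.9] [-6.2  3.7]
63 [547.8 242.6] [-6.6  2.9]
70 [541.2 245.4] [-6.9  2. ]
77 [534.3 247.5] [-7.1  1.2]
84 [527.2 248.7] [-7.2  0.3]
91 [520. 249.] [-7.2 -0.6]
98 [512.8 248.4] [-7.1 -1.4]
105 [505.7 247. ] [-6.8 -2.3]
```

>>> carry_out --rows '[{"gripper": 44,"tx": 3,"ty": -3,"tz": -3,"twist": 0},{"gripper": 44,"tx": 5,"ty": 5,"tz": 0,"twist": 7},{"gripper": 44,"tx": 4.5,"ty": 5.6,"tz": 0,"twist": 7},{"gripper": 44,"tx": 3.8,"ty": 6.1,"tz": 0,"twist": 7},{"gripper": 44,"tx": 3,"ty": 6.6,"tz": 0,"twist": 7},{"gripper": 44,"tx": 2.2,"ty": 6.9,"tz": 0,"twist": 7},{"gripper": 44,"tx": 1.3,"ty": 7.1,"tz": 0,"twist": 7},{"gripper": 44,"tx": 0.4,"ty": 7.2,"tz": 0,"twist": 7}]'

```text
clock: 3.07
tool_pos: [0.5813, 0.191, 0.047]
ee_rot: [-0.0, -3.141, 0.004]
contact_force: [-4.8, -7.0, 1.7]
opening: 0.0441
finger_force: 3.6
```

>>> carry_out --rows '[{"gripper": 44,"tx": -0.4,"ty": 7.2,"tz": 0,"twist": 7},{"gripper": 44,"tx": -1.3,"ty": 7.1,"tz": 0,"twist": 7},{"gripper": 44,"tx": -2.2,"ty": 6.9,"tz": 0,"twist": 7},{"gripper": 44,"tx": -3,"ty": 6.6,"tz": 0,"twist": 7},{"gripper": 44,"tx": -3.8,"ty": 6.1,"tz": 0,"twist": 7},{"gripper": 44,"tx": -4.5,"ty": 5.6,"tz": 0,"twist": 7},{"gripper": 44,"tx": -5.1,"ty": 5,"tz": 0,"twist": 7},{"gripper": 44,"tx": -5.7,"ty": 4.4,"tz": 0,"twist": 7},{"gripper": 44,"tx": -6.2,"ty": 3.7,"tz": 0,"twist": 7},{"gripper": 44,"tx": -6.6,"ty": 2.9,"tz": 0,"twist": 7}]'

```text
clock: 3.9
tool_pos: [0.5441, 0.2468, 0.0472]
ee_rot: [-1.801, 2.572, -0.005]
contact_force: [6.0, -5.4, -5.4]
opening: 0.0443
finger_force: 3.9
```

>>> carry_out --rows '[{"gripper": 44,"tx": -6.9,"ty": 2,"tz": 0,"twist": 7},{"gripper": 44,"tx": -7.1,"ty": 1,"tz": 0,"twist": 7},{"gripper": 44,"tx": -7.2,"ty": 0,"tz": 0,"twist": 7},{"gripper": 44,"tx": -6,"ty": -1,"tz": 0,"twist": 4},{"gripper": 44,"tx": 0,"ty": 0,"tz": 0,"twist": 0}]'

```text
clock: 4.32
tool_pos: [0.5168, 0.2505, 0.0478]
ee_rot: [-2.313, 2.119, -0.003]
contact_force: [3.9, 1.8, -1.3]
opening: 0.0439
finger_force: 1.9
```

```bash
python3 - <<'E'
from workcell import arm, vision
from h import *
o=arm.get_obs();print(o["clock"],o["tool_pos"],o["ee_rot"],o["contact_force"],o["joint_pos"])
c=vision.read_camera("wrist")
cv2.imwrite("pics/w2.png",c["pixels"][:,:,::-1])
E
```

```text
4.3167 [0.51680332 0.2505475  0.04778503] [-2.3130583   2.11914388 -0.00287383] [ 3.86647424  1.83941309 -1.31867357] [ 2.23213685e-01  7.05425275e-02 -2.73387851e-01  1.22207999e+00
  1.08694389e-03 -1.43502679e+00]
```

View pics/w2.png

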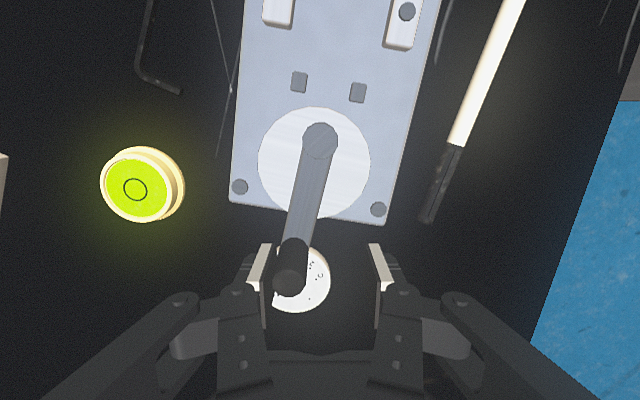

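The picture shows the pin at (288,270), pressed by the left finger. The lever runs from the hub at (320,140) and is about 6° short of the plate's midline. I'll nudge it 6 mm more, centre the fingers, rise and check.

>>> carry_out --rows '[{"gripper": 44,"tx": -3,"ty": 0,"tz": 0,"twist": 0},{"gripper": 44,"tx": -3,"ty": -0.5,"tz": 0,"twist": 0},{"gripper": 44,"tx": 0,"ty": 0,"tz": 0,"twist": 0},{"gripper": 44,"tx": 7,"ty": 0,"tz": 0,"twist": 0},{"gripper": 44,"tx": 6,"ty": 0,"tz": 0,"twist": 0},{"gripper": 44,"tx": 0,"ty": 0,"tz": 15,"twist": 0},{"gripper": 44,"tx": 0,"ty": 0,"tz": 30,"twist": 0},{"gripper": 44,"tx": 0,"ty": 0,"tz": 35,"twist": 0},{"gripper": 44,"tx": 0,"ty": -20,"tz": 20,"twist": 0},{"gripper": 44,"tx": 0,"ty": 0,"tz": 0,"twist": 0}]'

```text
clock: 5.2
tool_pos: [0.5254, 0.2278, 0.1522]
ee_rot: [-2.306, 2.126, -0.008]
contact_force: [0.4, 0.0, 0.8]
opening: 0.0443
finger_force: 0.0
```

```bash
python3 - <<'E'
from workcell import arm, vision
from h import *
from scipy.spatial.transform import Rotation as R
o=arm.get_obs();print(o["clock"],o["tool_pos"],o["contact_force"],o["joint_pos"])
c=vision.read_camera("wrist");cv2.imwrite("pics/w3.png",c["pixels"][:,:,::-1])
T=np.eye(4);T[:3,:3]=R.from_rotvec(o["ee_rot"]).as_matrix();T[:3,3]=o["tool_pos"]
T=T@c["tool_from_camera"];K=c["K"];D=c["depth"]
v,u=np.mgrid[0:400,0:640]
P=np.stack([(u-K[0,2])/K[0,0]*D,-(v-K[1,2])/K[1,1]*D,-D],-1)@T[:3,:3].T+T[:3,3]
X=np.array([.0791,.9969]);Y=np.array([-X[1],X[0]]);O=np.array([.521,.190])-.065*X
for lo,hi in [(.065,.08)]:
  m=(P[...,2]>lo)&(P[...,2]<hi)&(D>0)
  n,l,st,ce=cv2.connectedComponentsWithStats(m.astype(np.uint8))
  for i in range(1,n):
    q=P[l==i]
    if len(q)>60: print(lo,st[i],q.mean(0),(q.mean(0)[:2]-O)@X,(q.mean(0)[:2]-O)@Y)
E
```

```text
5.2 [0.52538372 0.22782934 0.15220077] [0.39702082 0.03477759 0.82985909] [ 1.81454155e-01  1.06907827e-02 -1.42788058e-01  1.40985233e+00
 -1.06118102e-03 -1.47075752e+00]
0.065 [308 222  20  21 338] [0.52567475 0.25020211 0.07294253] 0.12538957344025012 0.00010172436468968702
```

View pics/w3.png

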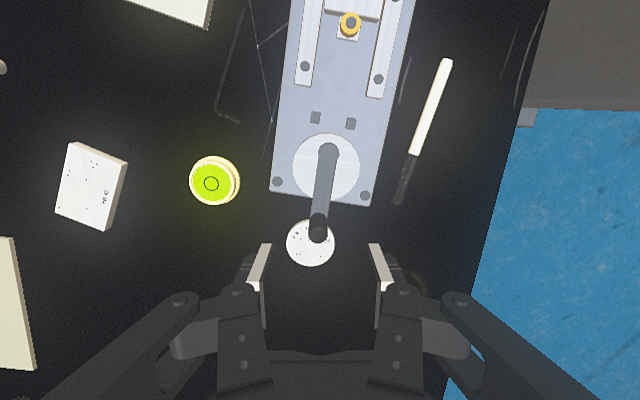

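The wrist view shows the lever running from (328,150) to the pin at (318,230), along the plate's midline. The pin measures at jig (125, 0) mm, so the cam is at its low point. Next I go behind the push plate with the fingers shut.

>>> carry_out --rows '[{"gripper": 0,"tx": -2.5,"ty": -29,"tz": 0,"twist": -1},{"gripper": 0,"tx": -2.5,"ty": -29,"tz": 0,"twist": -1},{"gripper": 0,"tx": -2.5,"ty": -29,"tz": 0,"twist": -1},{"gripper": 0,"tx": -2.5,"ty": -29,"tz": 0,"twist": -1},{"gripper": 0,"tx": -2.5,"ty": -29,"tz": 0,"twist": -1},{"gripper": 0,"tx": -2.5,"ty": -29,"tz": 0,"twist": -1},{"gripper": 0,"tx": -2.5,"ty": -29,"tz": 0,"twist": -1},{"gripper": 0,"tx": -2.5,"ty": -29,"tz": 0,"twist": 0},{"gripper": 0,"tx": -2,"ty": -33,"tz": 0,"twist": 0},{"gripper": 0,"tx": 0,"ty": 0,"tz": 0,"twist": 0}]'

```text
clock: 6.08
tool_pos: [0.4997, -0.0402, 0.1452]
ee_rot: [2.171, -2.268, -0.0]
contact_force: [0.3, 0.1, 0.1]
opening: 0.0001
finger_force: 0.0
```

>>> carry_out --rows '[{"gripper": 0,"tx": 0,"ty": -3,"tz": -30,"twist": 0},{"gripper": 0,"tx": 0,"ty": 0,"tz": -30,"twist": 0},{"gripper": 0,"tx": 0,"ty": 0,"tz": -25,"twist": 0},{"gripper": 0,"tx": 0,"ty": 0,"tz": -18,"twist": 0},{"gripper": 0,"tx": 0,"ty": 0,"tz": 0,"twist": 0}]'

```text
clock: 6.5
tool_pos: [0.4969, -0.0375, 0.0383]
ee_rot: [2.174, -2.263, -0.011]
contact_force: [-1.5, 0.3, -0.5]
opening: 0.0001
finger_force: 0.0
```

>>> carry_out --rows '[{"gripper": 0,"tx": 4,"ty": 0,"tz": 5,"twist": 0},{"gripper": 0,"tx": 0.3,"ty": 4,"tz": 0,"twist": 0},{"gripper": 0,"tx": 0.3,"ty": 4,"tz": 0,"twist": 0},{"gripper": 0,"tx": 0.3,"ty": 4,"tz": 0,"twist": 0},{"gripper": 0,"tx": 0.3,"ty": 4,"tz": 0,"twist": 0},{"gripper": 0,"tx": 0.3,"ty": 4,"tz": 0,"twist": 0},{"gripper": 0,"tx": 0.3,"ty": 4,"tz": 0,"twist": 0},{"gripper": 0,"tx": 0.3,"ty": 4,"tz": 0,"twist": 0},{"gripper": 0,"tx": 0.3,"ty": 4,"tz": 0,"twist": 0}]'

```text
clock: 7.25
tool_pos: [0.5065, -0.0066, 0.0485]
ee_rot: [2.176, -2.265, 0.001]
contact_force: [-0.3, -3.3, 1.9]
opening: 0.0001
finger_force: 1.2
```

>>> carry_out --rows '[{"gripper": 0,"tx": 0.3,"ty": 4,"tz": 0,"twist": 0},{"gripper": 0,"tx": 0.3,"ty": 4,"tz": 0,"twist": 0},{"gripper": 0,"tx": 0.3,"ty": 4,"tz": 0,"twist": 0},{"gripper": 0,"tx": 0.3,"ty": 4,"tz": 0,"twist": 0},{"gripper": 0,"tx": 0.3,"ty": 4,"tz": 0,"twist": 0},{"gripper": 0,"tx": 0.3,"ty": 4,"tz": 0,"twist": 0},{"gripper": 0,"tx": 0.3,"ty": 4,"tz": 0,"twist": 0},{"gripper": 0,"tx": 0.3,"ty": 4,"tz": 0,"twist": 0},{"gripper": 0,"tx": 0.3,"ty": 4,"tz": 0,"twist": 0},{"gripper": 0,"tx": 0.3,"ty": 4,"tz": 0,"twist": 0}]'

```text
clock: 8.08
tool_pos: [0.5096, 0.0336, 0.0483]
ee_rot: [-2.177, 2.265, -0.0]
contact_force: [1.1, -2.7, 0.5]
opening: 0.0
finger_force: 1.2
```

>>> carry_out --rows '[{"gripper": 0,"tx": 0.3,"ty": 4,"tz": 0,"twist": 0},{"gripper": 0,"tx": 0.3,"ty": 4,"tz": 0,"twist": 0},{"gripper": 0,"tx": 0.3,"ty": 4,"tz": 0,"twist": 0},{"gripper": 0,"tx": 0.3,"ty": 4,"tz": 0,"twist": 0},{"gripper": 0,"tx": 0.3,"ty": 4,"tz": 0,"twist": 0},{"gripper": 0,"tx": 0.2,"ty": 2,"tz": 0,"twist": 0},{"gripper": 0,"tx": 0.2,"ty": 2,"tz": 0,"twist": 0},{"gripper": 0,"tx": 0,"ty": 0,"tz": 0,"twist": 0}]'

```text
clock: 8.75
tool_pos: [0.5111, 0.0578, 0.0482]
ee_rot: [2.177, -2.265, -0.001]
contact_force: [-0.7, -0.6, -0.1]
opening: -0.0002
finger_force: 0.0
```

>>> carry_out --rows '[{"gripper": 0,"tx": 0.1,"ty": 1.5,"tz": 0,"twist": 0},{"gripper": 0,"tx": 0.1,"ty": 1.5,"tz": 0,"twist": 0},{"gripper": 0,"tx": 0,"ty": 0,"tz": 0,"twist": 0}]'

```text
clock: 9.0
tool_pos: [0.5113, 0.0605, 0.0481]
ee_rot: [2.177, -2.265, -0.001]
contact_force: [-1.0, -1.6, 0.6]
opening: 0.0003
finger_force: 0.4
```

>>> carry_out --rows '[{"gripper": 0,"tx": 0.1,"ty": 1.5,"tz": 0,"twist": 0},{"gripper": 0,"tx": 0.1,"ty": 1.5,"tz": 0,"twist": 0},{"gripper": 0,"tx": 0,"ty": 0,"tz": 0,"twist": 0}]'

```text
clock: 9.25
tool_pos: [0.5115, 0.0626, 0.0482]
ee_rot: [2.175, -2.264, 0.001]
contact_force: [-2.3, -6.5, -0.7]
opening: 0.0003
finger_force: 3.4
```

>>> carry_out --rows '[{"gripper": 0,"tx": 0.1,"ty": 1,"tz": 0,"twist": 0},{"gripper": 0,"tx": 0.1,"ty": 1,"tz": 0,"twist": 0},{"gripper": 0,"tx": 0,"ty": 0,"tz": 0,"twist": 0}]'

```text
clock: 9.5
tool_pos: [0.5115, 0.0628, 0.0482]
ee_rot: [2.171, -2.263, 0.005]
contact_force: [-3.5, -16.0, 1.6]
opening: 0.0002
finger_force: 8.4
```

>>> carry_out --rows '[{"gripper": 0,"tx": 0,"ty": 0,"tz": 0,"twist": 0},{"gripper": 0,"tx": -0.4,"ty": -5,"tz": 0,"twist": 0},{"gripper": 0,"tx": -1,"ty": -15,"tz": 0,"twist": 0},{"gripper": 0,"tx": -1,"ty": -20,"tz": 0,"twist": 0},{"gripper": 0,"tx": 0,"ty": 0,"tz": 30,"twist": 0},{"gripper": 0,"tx": 0,"ty": 0,"tz": 35,"twist": 0},{"gripper": 0,"tx": 0,"ty": -30,"tz": 35,"twist": 0},{"gripper": 0,"tx": 0,"ty": -30,"tz": 20,"twist": 0},{"gripper": 0,"tx": 0,"ty": -30,"tz": 0,"twist": 0},{"gripper": 0,"tx": 0,"ty": 0,"tz": 0,"twist": 0}]'

```text
clock: 10.33
tool_pos: [0.5108, -0.0659, 0.1668]
ee_rot: [-2.173, 2.268, -0.006]
contact_force: [0.5, -0.0, -0.6]
opening: -0.0001
finger_force: 0.0
```

```bash
python3 - <<'E'
from workcell import arm, vision
from h import *
o=arm.get_obs();print(o["clock"],o["tool_pos"],o["contact_force"])
c=vision.read_camera("top");D=c["depth"][150:230,260:400]
cv2.imwrite("pics/t2.png",cv2.resize(c["pixels"][130:250,220:420,::-1],None,fx=4,fy=4,interpolation=cv2.INTER_CUBIC))
K,T=c["K"],c["world_from_camera"]
v,u=np.mgrid[150:230,260:400]
P=np.stack([(u-K[0,2])/K[0,0]*D,-(v-K[1,2])/K[1,1]*D,-D],-1)@T[:3,:3].T+T[:3,3]
X=np.array([.0791,.9969]);Y=np.array([-X[1],X[0]]);O=np.array([.521,.190])-.065*X
m=(P[...,2]>.058)&(P[...,2]<.085)&(D>0)
n,l,st,ce=cv2.connectedComponentsWithStats(m.astype(np.uint8))
for i in range(1,n):
    q=P[l==i];print(st[i,4],q.mean(0),(q.mean(0)[:2]-O)@X,(q.mean(0)[:2]-O)@Y)
E
```

```text
10.3333 [ 0.51075635 -0.06593785  0.16676246] [ 0.51851531 -0.03948583 -0.61033323]
81 [0.51223917 0.07804937 0.06666164] -0.04729224481907711 -0.00012161897968684879
39 [0.52503963 0.25132464 0.07094245] 0.1264583900489779 0.0008236756821312312
```

View pics/t2.png

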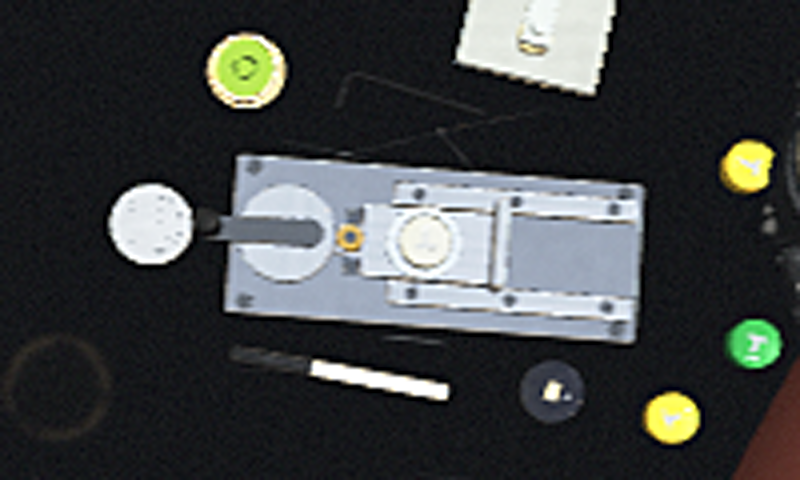

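The top view shows the slide against its stops: the push plate is at crop x≈498 and has travelled 75 mm. The lever lies along jig +x with the pin at (207,220), the specimen is in its nest, and the bystanders have not moved. Handing in.

```bash
python3 -c "
from workcell import order
print(order.finish_job())"
```

```text
the job is handed in; nothing more can be done
None
```

The job is handed in: the cam is at its low point (pin at about jig x = 126 mm), the slide is fully home (75 mm of travel), and in the last top view the specimen sat in its nest and the loose things lay where they were; no verdict came back.

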